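# Slide a gear into the inspection nest and close the side clamp

### The job

Push the toothed gear along the bench into the inspection nest until it lies against the nest's long back fence, between the fixed stop and the open clamp slide. Then push the clamp slide by its upright tab until its jaw has pressed the gear up against the fixed stop. Only push: do not pick the gear up off the bench, and leave the plain round block and the dark pin where they are.

Things in the scene. Friction and masses are not known exactly. Their poses are not given: they have to be found in the camera images.
- gear: steel spur gear with a toothed rim, lying flat, 60 mm across the teeth and 14 mm high, about 0.2 kg; to be pushed. Its teeth are too fine to catch: it slides and turns like a disc of 30 mm radius. Origin at the centre of its underside, z up; its yaw is of no account.
- nest: low dark steel fixture fixed to the bench, no floor, open towards the robot (yaw 0.02 to 0.48). Origin on the bench under the fence; x to the back, y left along the fence. Fence 20 mm high, y -85 to +105 mm, front face at x = -10 mm. Fixed stop: 20 mm high block at its right end, x -50 to -10 mm, inner face at y = -65 mm. Gear against both: centre at x -40, y -35 mm.
- clamp (a joint): travel (m) of the aluminium clamp slide along the nest's -y towards the fixed stop: 0 fully open, 0.075 the end, about 0.055 when closed on the gear. Starts at 0 to 0.012. Its jaw hangs before the fence (nest x -50 to -10 mm, z 3 to 18 mm), inner face at nest y = 50 mm minus the travel. About 2 N of friction; stays where it is left.
- clamp_tab (a point): centre of the outer (nest +y) face of the upright tab on the clamp slide, 50 mm above the bench; push it along the nest's -y. The face is 30 mm wide and spans 33 to 68 mm above the bench; the tab is 8 mm thick. The slide body below it has its top at 33 mm and its outer side flush with the face.
- pin_dark: dark turned pin standing upright, 25 mm across, 63 mm high, to the right of the nest; leave it. Origin at the centre of its underside.
- block_hrb: plain round steel test block without teeth, 65 mm across and 15 mm high, lying flat; leave it. Origin at the centre of its underside. It and the gear lie in front of the nest, one to the left and one to the right, either way round.
Things that resemble listed ones, but are neither listed nor needed, are in the scene too. Of the things like the pin_dark, leave any that is orange or pink; of the rest the smaller one is meant.

How it is judged:
By the outcome, as a careful person would: the job done as asked, in the order asked, and still so for the second after the job is handed in, with the robot touching nothing.
It also fails if it takes over 64 s, if anything falls off the work surface, if the arm or the gripper's body presses on something with over 40 N, if the wrist force passes 120 N, or if a joint passes its speed limit or range.

### The arm

A 7-joint arm with a two-finger parallel gripper is mounted at the origin on a cart in front of the work surface, level with it; the furniture and walls round the work are solid. World frame = base frame: x ahead of the robot, y to its left, z up, the work surface at z = 0. Lengths are in m, angles in rad, forces in N, time in s.
With the tool pointing down it reaches from about 0.425 to 0.825 m from the base axis. Payload 3.6 kg.
Tool frame: the origin (TCP) lies at the very end of the fingers, on their centre line; the grasp point (between the pads) lies 19 mm behind it; y points along the fingers, x is the direction in which the jaws open and shut, and the axes are right-handed (so a half turn about y gives the same grasp; the last joint's range is limited). The gripper opens to 85 mm and grips with 20 to 120 N. Pads are 22 mm wide; open, the fingers measure 114 mm over their backs; the gripper's body (76 mm by 85 mm) begins 54 mm behind the grasp point. The pads swing forward as they close: fully open they stand 13 mm farther back than shut.
Start: joints at [-1.349, 0.615, -0.013, 1.423, 0.008, 1.103, -0.04], TCP at [0.16, 0.63, 0.231] pointing down, gripper open.
Joint ranges: [-3.12, 3.12], [-0.3, 2.06], [-1.34, 1.32], [0.26, 2.42], [-1.36, 4.5], [0.01, 1.98], [-2.84, 2.84]. Speed limits (rad/s): [2.79, 2.79, 3.14, 3.14, 3.14, 3.14, 3.14].

### API

Orientations are given as a unit quaternion [w, x, y, z].
In Python, from plant import * gives the robot as it stands. The module is installed in compiled form; this text tells all that it offers.
- The arm moves only by the tool jog_arm, never from a script. Its argument "rows" is a list that holds one entry, the list of rows, each a list of 7 numbers: the shift along the tool's x, y, z normalised to -1 to 1, where 1 is 100 mm, then the turn, a rotation vector about the tool's x, y, z normalised to -1 to 1, where 1 is 90 degrees, then the closure, from -1 (fully open) to 1 (shut). In form: [[[dx, dy, dz, wx, wy, wz, jaw], ...]]. A call has 1 to 10 rows; each row shifts and turns the commanded pose from where the row before left it, along the tool's axes as they then stand; what a row does not reach is not made up. A row lasts 1/10 s, in which the tool goes at most 50 mm and 8.59 degrees, less where a joint would pass 70% of its speed; a pose out of reach is approached as far as the arm can. A call with a number of a shift or a turn outside -1 to 1 is refused whole. A call with a gripper value outside its range is refused whole. The fingers move at their own pace and stop on an object; "grip_force" is the grip in N (left out, the last holds). Time passes only in rows, so rows that do not move let the fingers close. It gives the time, the measured TCP pose, the force and the opening at its end, in the units of the state.
- read_state(): the state, without advancing time (a new reading comes with each control period).
- grab_frame(name): name is "scene" or "top" or "wrist"; returns (picture, depth): 420x560x3 uint8, red, green, blue; 420x560 float32, m along the optical axis (not along the pixel's ray), 0 where there is no reading.
- camera_info(name): a dict with "intrinsics" (3x3 intrinsics, pixels), "k1" (the pictures are not rectified: a ray, as slopes to the right and down, at radius r is drawn at 1 + k1 r^2 times it, then the intrinsics apply), "eye" and "rotation" of the camera in the world. Camera axes: x right, y down, z forward; pixel columns grow to the right and rows downward; lengths in m; the calibration is good to about 2 mm. A picture is of the moment at which its call begins: read the wrist's pose just before it. camera_info takes no time and is no camera call; for the wrist camera it gives the pose at the moment of the call.
- job_done(): hands the job in, once; it reports no verdict.
Trained networks look in the newest picture that a camera, given by its name, has taken for a name from the list of things; names that differ only in an ending like _2 or _b are one class to them, and where a whole thing is asked for, a point or a joint stands for the part that bears it (a point fixed in the world has none). Each returns a list of dicts, best first, with "conf" (0 to 1); they miss things now and then, are a little off and sometimes report something else, mostly with a low value. They report only what shows in the picture. A call takes as long as a camera call. They do not tell look-alikes from the thing itself.
- look_for(camera, name): "position" ([x, y, z] in m, in world coordinates, good to about 4 mm: the middle of the surface that is visible of it).
- regions_of(camera, name): "region" (420x560 bool, what is visible of it).
- place_of(camera, name): "position" ([x, y, z] in m, in world coordinates, good to about 4 mm: a listed point, or the origin of a listed thing).
The state is a dict: "clock": time; "qpos": joint angles; "joint_vel": joint speeds; "joint_efforts": joint torques, N m; "tool_pos": TCP position; "orientation": TCP orientation; "contact_force": force on the tool from outside, world axes, zero at the start; "torque": the same for the moment, N m; "width": opening from 0.0 (shut) to 1.0 (fully open).
Only numpy, scipy, OpenCV 4.12 (cv2) and the standard library are available. Lean on these libraries where they do the work, as an engineer would, in place of code of your own. Each camera call takes 0.05 s, during which the arm holds its last target.

## Working session

There is one attempt and no reset: what is moved stays moved. The work goes in short steps, Python scripts to look and compute and a tool call to move; the robot and the scene stay as the last step left them, time stands still between calls to the robot, and variables do not carry over. Pictures are saved under pics/ and viewed, and the job is handed in when it is done.

Besides the shell and the picture viewer there is one more tool, called after "Call:" by a JSON object that holds its "fn" and its "kwargs". jog_arm: Moves the arm, as the interface text tells. Scaled input: -1 to 1 covers 100 mm each way for a shift and 90 degrees each way for a turn. Its arguments: {"type":"object","properties":{"rows":{"type":"array"},"grip_force":{"type":"number"}},"required":["rows"]}

```bash
mkdir -p pics; python3 - <<'E'
from plant import *
import cv2
s=read_state(); print({k:(s[k]) for k in ('clock','tool_pos','orientation','contact_force','width')})
for c in ('scene','top'):
    p,d=grab_frame(c); cv2.imwrite(f'pics/{c}0.png',p[:,:,::-1])
    ci=camera_info(c); print(c,ci)
    for n in ('gear','nest','clamp_tab','pin_dark','block_hrb'):
        try: print(n,[(x['conf'],x['position']) for x in place_of(c,n)])
        except Exception as e: print(n,e)
print(read_state()['clock'])
E
```

```text
{'clock': 0.0, 'tool_pos': array([0.15985232, 0.62921704, 0.23012665]), 'orientation': array([-0.55759766,  0.55875346,  0.4333602 , -0.43483142]), 'contact_force': array([-0.35015789, -0.29087736,  0.05280847]), 'width': 0.9982955728333078}
scene {'intrinsics': array([[389.98172802,   0.        , 275.43511191],
       [  0.        , 389.98172802, 212.61634734],
       [  0.        ,   0.        ,   1.        ]]), 'k1': 0.022592463896437955, 'eye': array([ 0.07574312, -0.43369153,  0.49767182]), 'rotation': array([-0.45873661,  0.82522741, -0.2813377 ,  0.17149209])}
gear [(0.92, [0.4932, 0.0386, 0.0008])]
nest [(0.97, [0.6209, 0.2232, 0.0047])]
clamp_tab [(0.72, [0.5786, 0.2836, 0.0512])]
pin_dark [(0.85, [0.5308, -0.0744, 0.0027]), (0.63, [0.5908, 0.0365, 0.0033]), (0.61, [0.7098, -0.0965, 0.0012]), (0.6, [0.6668, 0.039, 0.0054])]
block_hrb [(0.94, [0.4291, 0.3759, 0.0008])]
top {'intrinsics': array([[420.34238347,   0.        , 277.62429045],
       [  0.        , 420.34238347, 215.34238765],
       [  0.        ,   0.        ,   1.        ]]), 'k1': -0.10809071474682869, 'eye': array([0.44781426, 0.15141356, 0.92356968]), 'rotation': array([-0.03733162,  0.71086281, -0.70023184,  0.05436711])}
gear []
nest []
clamp_tab [(0.64, [0.5739, 0.2805, 0.0511])]
pin_dark [(0.91, [0.528, -0.0764, 0.001]), (0.59, [0.7106, -0.0945, -0.0011]), (0.52, [0.5933, 0.0377, 0.0011]), (0.46, [0.6609, 0.0323, 0.0024])]
block_hrb [(0.66, [0.4304, 0.3737, 0.0044])]
0.6
```

View pics/scene0.png

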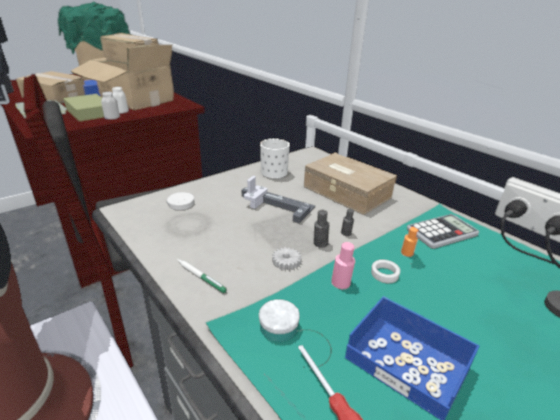

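View pics/top0.png

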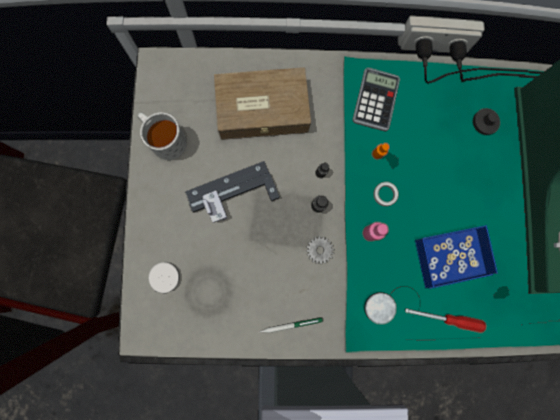

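The scene view shows the gear at (287,259), the round block at (180,201), the nest at (275,200) with its tab at (252,188), and dark pins at (321,230) and (348,222). In the top view the gear is at (320,250) and the nest runs from (187,195) to (275,175). Next I'll refine these positions using depth.

```bash
cat > h.py <<'E'
from plant import *
import numpy as np, cv2
from scipy.spatial.transform import Rotation as R
def rot(q): return R.from_quat([q[1],q[2],q[3],q[0]]).as_matrix()
def cloud(d,ci):
    K=ci['intrinsics'];h,w=d.shape
    u,v=np.meshgrid(np.arange(w),np.arange(h))
    pts=np.stack([u,v],-1).reshape(-1,1,2).astype(np.float64)
    n=cv2.undistortPoints(pts,K,np.array([ci['k1'],0,0,0.])).reshape(h,w,2)
    c=np.dstack([n*d[...,None],d])
    P=c@rot(ci['rotation']).T+ci['eye']
    P[d<=0]=np.nan
    return P
E
python3 - <<'E'
from h import *
s=read_state(); M=rot(s['orientation']); print('tool axes cols\n',M.round(3))
for c in ('scene','top'):
    p,d=grab_frame(c); ci=camera_info(c); P=cloud(d,ci); np.save(c+'P.npy',P)
    for n in ('gear','nest','clamp_tab','block_hrb','pin_dark'):
        for r in regions_of(c,n):
            m=r['region']; Q=P[m]; Q=Q[~np.isnan(Q[:,0])]
            if len(Q): print(c,n,r['conf'],m.sum(),'med',np.median(Q,0).round(4),'lo',np.percentile(Q,3,0).round(4),'hi',np.percentile(Q,97,0).round(4))
    # table height
    t=P[(abs(P[...,0]-.45)<.05)&(abs(P[...,1]-.15)<.05)]; print('table',np.nanmedian(t,0),np.nanstd(t,0))
# heightmap
H=np.full((300,400),-1.)
for c in ('scene','top'):
    P=np.load(c+'P.npy').reshape(-1,3); P=P[~np.isnan(P[:,0])]
    m=(P[:,0]>.4)&(P[:,0]<.75)&(P[:,1]>-.1)&(P[:,1]<.42)&(P[:,2]>.008)&(P[:,2]<.1)
    Q=P[m]; im=np.full((700,1040,3),255,np.uint8)
    for x,y,z in Q:
        u=int((.42-y)*1500);v=int((.75-x)*1500)
        col=(int(min(z/.07,1)*255)); cv2.circle(im,(u,v),1,tuple(int(k) for k in cv2.applyColorMap(np.uint8([[col]]),cv2.COLORMAP_JET)[0,0]),-1)
    cv2.imwrite(f'pics/hm_{c}.png',im[:525,:780])
    cv2.imwrite(f'pics/hm_{c}.png',im[:600,:790])
E
```

```text
tool axes cols
 [[ 0.246 -0.    -0.969]
 [ 0.969 -0.     0.246]
 [-0.    -1.     0.   ]]
scene gear 0.77 527 med [0.4891 0.0322 0.014 ] lo [0.465  0.0084 0.002 ] hi [0.5171 0.0606 0.0162]
scene gear 0.66 384 med [0.5727 0.2622 0.0333] lo [0.5532 0.2417 0.0073] hi [0.6052 0.2795 0.067 ]
scene nest 0.6 1177 med [0.6075 0.2386 0.0198] lo [0.5559 0.1314 0.0022] hi [0.671  0.3099 0.0618]
scene nest 0.52 526 med [0.4888 0.0311 0.0139] lo [0.465  0.0084 0.0021] hi [0.5168 0.0602 0.0162]
scene clamp_tab 0.77 475 med [0.5756 0.2638 0.0328] lo [5.525e-01 2.420e-01 1.000e-04] hi [0.6238 0.3268 0.0674]
scene block_hrb 0.76 397 med [0.424  0.3649 0.0152] lo [0.3977 0.3422 0.0011] hi [0.4547 0.4062 0.0169]
scene block_hrb 0.38 1192 med [0.6076 0.2344 0.0197] lo [0.5558 0.1314 0.0016] hi [0.6733 0.308  0.0599]
scene pin_dark 0.9 712 med [ 0.5223 -0.0869  0.053 ] lo [ 0.5143 -0.0953  0.0078] hi [ 0.5375 -0.0705  0.0922]
scene pin_dark 0.72 266 med [0.6602 0.0277 0.0325] lo [0.6544 0.0208 0.003 ] hi [0.672  0.0408 0.0632]
scene pin_dark 0.68 1204 med [0.6083 0.2353 0.0197] lo [0.5558 0.1314 0.0016] h
[... 751 characters left out ...]
ock_hrb 0.71 758 med [0.4287 0.3732 0.0146] lo [0.4008 0.3445 0.0076] hi [0.4572 0.4021 0.0174]
top pin_dark 0.71 387 med [ 0.5291 -0.0706  0.059 ] lo [ 0.5146 -0.1011  0.0015] hi [ 0.548  -0.0596  0.093 ]
top pin_dark 0.67 136 med [0.6617 0.0378 0.0406] lo [0.655  0.0272 0.0074] hi [0.6717 0.0468 0.0633]
top pin_dark 0.67 144 med [ 0.7082 -0.0908  0.043 ] lo [ 0.7017 -0.1017  0.0102] hi [ 0.717  -0.0827  0.0663]
top pin_dark 0.66 211 med [0.5857 0.0458 0.0549] lo [0.5751 0.0297 0.0205] hi [0.6    0.0571 0.0837]
top pin_dark 0.45 466 med [0.4943 0.0392 0.0135] lo [ 0.4688  0.0153 -0.001 ] hi [0.5171 0.0613 0.0168]
table [ 0.44950443  0.14993925 -0.00075981] [0.02883234 0.02884155 0.00164099]
```

View pics/hm_top.png

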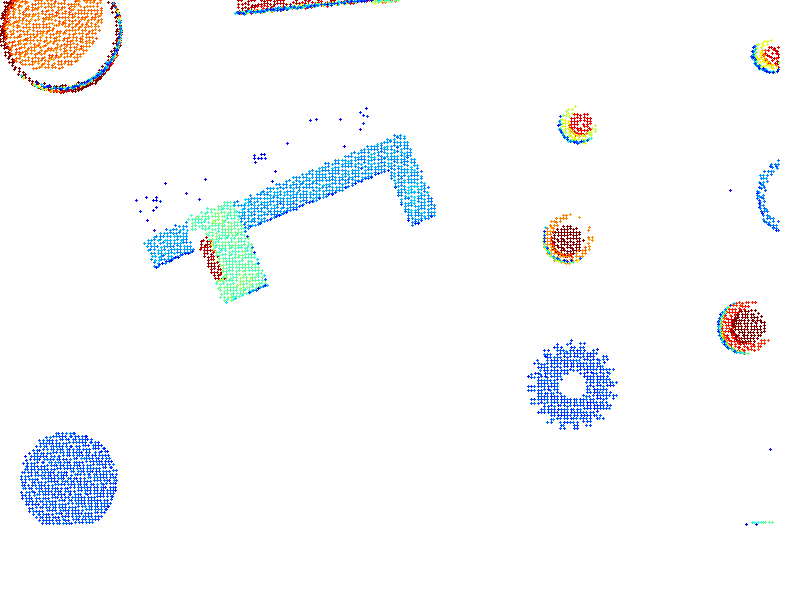

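View pics/hm_scene.png

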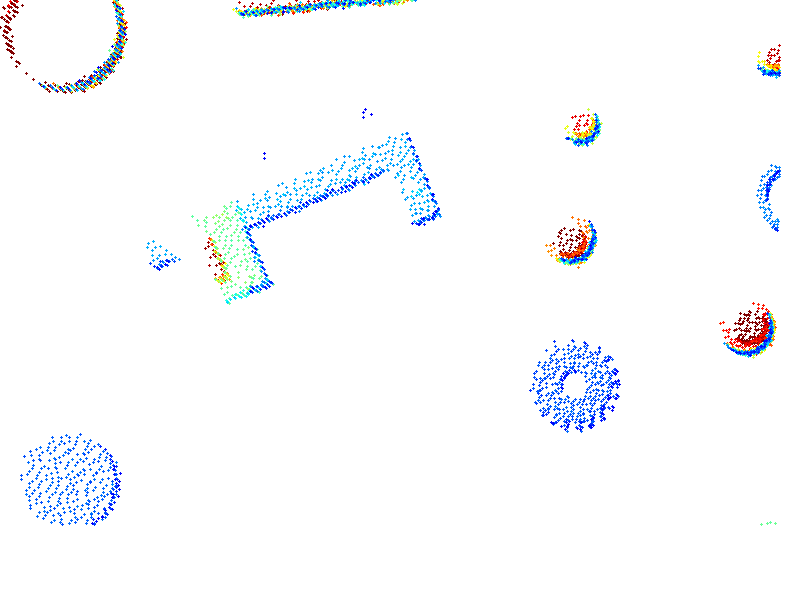

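```bash
python3 - <<'E'
from h import *
from scipy.optimize import minimize
from scipy.ndimage import distance_transform_edt
def rect(im,x0,x1,y0,y1):pass
for c in ('top','scene'):
    P=np.load(c+'P.npy').reshape(-1,3); P=P[~np.isnan(P[:,0])]
    z=P[:,2]
    m=(P[:,0]>.54)&(P[:,0]<.70)&(P[:,1]>.10)&(P[:,1]<.35)
    Q=P[m&(z>.016)&(z<.024)][:,:2]
    B=P[m&(z<.004)][:,:2]
    def inside(X):
        # signed distance (neg inside) to fence U stop
        def sd(x0,x1,y0,y1):
            dx=np.maximum(x0-X[:,0],X[:,0]-x1);dy=np.maximum(y0-X[:,1],X[:,1]-y1)
            return np.maximum(dx,dy)
        return np.minimum(sd(-.01,.01,-.085,.105),sd(-.05,-.01,-.085,-.065))
    def loc(D,p):
        cc,ss=np.cos(p[2]),np.sin(p[2]); d=D-p[:2]
        return np.c_[d@[cc,ss],d@[-ss,cc]]
    def cost(p):
        a=inside(loc(Q,p)); b=inside(loc(B,p))
        return np.minimum(np.maximum(a,0),.006).sum()+np.minimum(np.maximum(-b,0),.006).sum()
    best=min((minimize(cost,[.621+dx,.223+dy,y],method='Nelder-Mead',options=dict(xatol=1e-5,fatol=1e-6,initial_simplex=None)) for y in (.34,.4) for dx in (0,.006) for dy in(0,.006)),key=lambda r:r.fun)
    p=best.x; print(c,p.round(4),best.fun,len(Q),len(B))
    cc,ss=np.cos(p[2]),np.sin(p[2])
    S=P[m&(z>.029)&(z<.036)]; L=loc(S[:,:2],p); print(' slide top nest x,y range',np.percentile(L,[3,97],0).round(4))
    T=P[m&(z>.062)&(z<.072)]; L=loc(T[:,:2],p); print(' tab top nest',np.percentile(L,[3,97],0).round(4))
    # gear fit
    g=P[(abs(P[:,0]-.493)<.045)&(abs(P[:,1]-.038)<.045)&(z>.01)&(z<.018)][:,:2].astype(np.float32)
    print(' gear mean',g.mean(0), cv2.minEnclosingCircle(g))
    def W(x,y): return (p[0]+x*cc-y*ss, p[1]+x*ss+y*cc)
    for n,a in dict(final=(-.04,-.035),entry=(-.04,-.015),pre=(-.12,-.015),stopcorner=(-.05,-.065),tab=(-.03,.09)).items(): print(n,np.round(W(*a),4))
E
```

```text
top [0.6209 0.2252 0.3947] 0.05563458532768966 793 5758
 slide top nest x,y range [[-0.0488  0.0391]
 [ 0.0102  0.0684]]
 tab top nest [[-0.0346  0.0625]
 [-0.0065  0.0701]]
 gear mean [0.49273184 0.03808169] ((0.49308449029922485, 0.03807394579052925), 0.030153920873999596)
final [0.5975 0.1775]
entry [0.5898 0.196 ]
pre [0.5159 0.1652]
stopcorner [0.5998 0.146 ]
tab [0.5586 0.2968]
scene [0.621  0.2245 0.3934] 0.3503060909712891 408 2011
 slide top nest x,y range [[-0.0501  0.037 ]
 [ 0.0079  0.0674]]
 tab top nest [[-0.0353  0.0607]
 [-0.007   0.0686]]
 gear mean [0.4912289  0.03454491] ((0.4934609532356262, 0.03798185661435127), 0.03158221393823624)
final [0.5975 0.1768]
entry [0.5898 0.1953]
pre [0.5159 0.1646]
stopcorner [0.5997 0.1453]
tab [0.5588 0.2961]
```

The nest fits at (0.621, 0.225) with yaw 0.394 rad in both cameras. The gear is at (0.493, 0.038), and the clamp starts about 11 mm closed. I'll write a helper that turns waypoints into rows.

```bash
cat >> h.py <<'E'
NEST=np.array([.621,.225]);YAW=.394
EX=np.array([np.cos(YAW),np.sin(YAW)]);EY=np.array([-np.sin(YAW),np.cos(YAW)])
def W(x,y): return NEST+x*EX+y*EY
def N(p): d=np.asarray(p)[:2]-NEST; return np.array([d@EX,d@EY])
def cur():
    s=read_state();M=rot(s['orientation'])
    return s,np.degrees(np.arctan2(M[1,0],M[0,0]))
def plan(pos,head,n,start=None):
    """rows from current pose (or start=(pos,head)) to pos, heading(deg) of tool x, pointing down"""
    if start is None:
        s,h0=cur(); p0=np.array(s['tool_pos'])
    else: p0,h0=np.array(start[0]),start[1]
    dh=(head-h0+180)%360-180; pos=np.array(pos); out=[]
    h=h0;p=p0.copy()
    for i in range(1,n+1):
        t=p0+(pos-p0)*i/n; d=t-p; a=np.radians(h)
        r=[d[:2]@[np.cos(a),np.sin(a)]*10,-d[2]*10,d[:2]@[-np.sin(a),np.cos(a)]*10]
        r=np.round(r,2 if n>1 else 3)
        w=round(-(h0+dh*i/n-h)/90,3)
        p=p+np.array([r[0]*np.cos(a)-r[2]*np.sin(a),r[0]*np.sin(a)+r[2]*np.cos(a),-r[1]])/10
        h=h-w*90
        out.append([float(r[0]),float(r[1]),float(r[2]),0,w,0])
    print(out); print('end',p.round(4),round(h,2)); return p,h
E
python3 - <<'E'
from h import *
g=np.array([.493,.038]); pre=W(-.110,-.015); d=pre-g; print('pre',pre,'dist',np.linalg.norm(d)); a=np.degrees(np.arctan2(d[1],d[0])); print('head',a)
u=d/np.linalg.norm(d)
p,h=plan([.47,.35,.2],75.8-40,10)
q=g-u*.045; print(q)
p,h=plan([*q,.15],a-90,10,(p,h))
p,h=plan([*q,.15],a-90,1,(p,h))
E
```

```text
pre [0.52518637 0.16892194] dist 0.13482031054748525
head 76.18808794557722
[[-0.2, 0.03, -0.37, 0, np.float64(0.044), 0], [-0.16, 0.03, -0.38, 0, np.float64(0.045), 0], [-0.15, 0.03, -0.39, 0, np.float64(0.044), 0], [-0.11, 0.04, -0.41, 0, np.float64(0.045), 0], [-0.09, 0.03, -0.4, 0, np.float64(0.044), 0], [-0.05, 0.03, -0.42, 0, np.float64(0.044), 0], [-0.03, 0.03, -0.41, 0, np.float64(0.045), 0], [0.0, 0.03, -0.42, 0, np.float64(0.044), 0], [0.03, 0.03, -0.42, 0, np.float64(0.044), 0], [0.06, 0.03, -0.41, 0, np.float64(0.045), 0]]
end [0.4699 0.3502 0.2003] 35.79
[ 0.48225691 -0.00569881]
[[-0.2, 0.05, -0.3, 0, np.float64(0.055), 0], [-0.17, 0.05, -0.31, 0, np.float64(0.055), 0], [-0.14, 0.05, -0.32, 0, np.float64(0.055), 0], [-0.12, 0.05, -0.34, 0, np.float64(0.055), 0], [-0.09, 0.05, -0.35, 0, np.float64(0.056), 0], [-0.05, 0.05, -0.35, 0, np.float64(0.055), 0], [-0.03, 0.05, -0.35, 0, np.float64(0.055), 0], [0.01, 0.05, -0.36, 0, np.float64(0.055), 0], [0.04, 0.05, -0.35, 0, np.float64(0.055), 0], [0.06, 0.05, -0.35, 0, np.float64(0.055), 0]]
end [ 0.482  -0.0053  0.1503] -13.8
[[0.003, 0.003, -0.003, 0, np.float64(0.0), 0]]
end [ 0.4822 -0.0057  0.15  ] -13.8
```

Call:
{"fn": "jog_arm", "kwargs": {"rows": [[[-0.2,0.03,-0.37,0,0.044,0,0.06],[-0.16,0.03,-0.38,0,0.045,0,0.06],[-0.15,0.03,-0.39,0,0.044,0,0.06],[-0.11,0.04,-0.41,0,0.045,0,0.06],[-0.09,0.03,-0.4,0,0.044,0,0.06],[-0.05,0.03,-0.42,0,0.044,0,0.06],[-0.03,0.03,-0.41,0,0.045,0,0.06],[0,0.03,-0.42,0,0.044,0,0.06],[0.03,0.03,-0.42,0,0.044,0,0.06],[0.06,0.03,-0.41,0,0.045,0,0.06]]], "grip_force": 30}}

```text
clock: 2.2
tool_pos: [0.4711, 0.3491, 0.2005]
orientation: [0.673, -0.673, -0.217, 0.216]
contact_force: [1.3, 0.5, 0.6]
width: 0.47
```

Call:
{"fn": "jog_arm", "kwargs": {"rows": [[[-0.2,0.05,-0.3,0,0.055,0,0.06],[-0.17,0.05,-0.31,0,0.055,0,0.06],[-0.14,0.05,-0.32,0,0.055,0,0.06],[-0.12,0.05,-0.34,0,0.055,0,0.06],[-0.09,0.05,-0.35,0,0.056,0,0.06],[-0.05,0.05,-0.35,0,0.055,0,0.06],[-0.03,0.05,-0.35,0,0.055,0,0.06],[0.01,0.05,-0.36,0,0.055,0,0.06],[0.04,0.05,-0.35,0,0.055,0,0.06],[0.06,0.05,-0.35,0,0.055,0,0.06]]]}}

```text
clock: 3.2
tool_pos: [0.4824, -0.0065, 0.1504]
orientation: [0.702, -0.702, 0.086, -0.086]
contact_force: [-0.1, -0.1, 0.4]
width: 0.467
```

```bash
python3 - <<'E'
from h import *
p,d=grab_frame('wrist'); cv2.imwrite('pics/w1.png',p[:,:,::-1])
s,h=cur(); print(s['tool_pos'],h,s['contact_force'],s['qpos'].round(2))
plan([.4822,-.0057,.03],-13.8,5)
E
```

```text
[ 0.48176884 -0.01449621  0.15031175] -14.694168040848654 [-0.99763628 -5.40947791  0.46876221] [-0.31  0.5   0.42  2.01 -0.3   0.7   0.04]
[[-0.0, 0.24, 0.02, 0, np.float64(-0.002), 0], [-0.01, 0.24, 0.01, 0, np.float64(-0.002), 0], [-0.0, 0.24, 0.02, 0, np.float64(-0.002), 0], [-0.0, 0.24, 0.02, 0, np.float64(-0.002), 0], [-0.01, 0.24, 0.02, 0, np.float64(-0.002), 0]]
end [ 0.4821 -0.0053  0.0303] -13.79
```

View pics/w1.png

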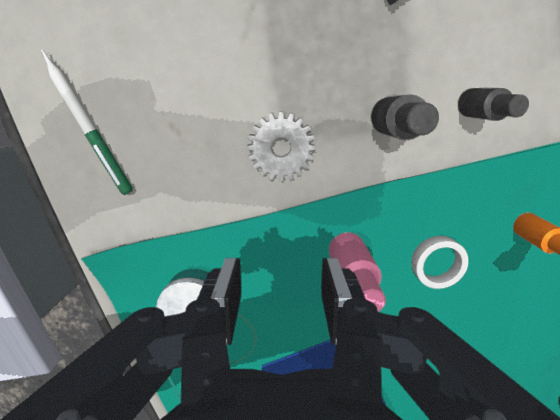

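The wrist view shows the gear at (281,147), straight ahead of the fingers. The pink pin at (360,270) is clear of them. I'll let the arm settle, then descend.

Call:
{"fn": "jog_arm", "kwargs": {"rows": [[[0,0,0,0,0,0,0.06],[0,0.2,0,0,0,0,0.06],[0,0.3,0,0,0,0,0.06],[0,0.3,0,0,0,0,0.06],[0,0.2,0,0,0,0,0.06],[0,0.1,0,0,0,0,0.06],[0,0,0,0,0,0,0.06]]]}}

```text
clock: 3.95
tool_pos: [0.4816, -0.0041, 0.0394]
orientation: [0.702, -0.702, 0.085, -0.084]
contact_force: [-0.2, -0.4, -0.9]
width: 0.471
```

```bash
python3 - <<'E'
from h import *
s,h=cur(); print(s['tool_pos'],h,s['contact_force'])
E
```

```text
[ 0.48158432 -0.00411066  0.03944922] -13.692267679394913 [-0.20724185 -0.36169898 -0.88070546]
```

Call:
{"fn": "jog_arm", "kwargs": {"rows": [[[0,0.2,0,0,0,0,0.06],[0,0.1,0,0,0,0,0.06],[0,0.05,0,0,0,0,0.06],[0,0,0,0,0,0,0.06],[0,0,0.05,0,0,0,0.06],[0,0,0.05,0,0,0,0.06],[0,0,0.05,0,0,0,0.06],[0,0,0.05,0,0,0,0.06],[0,0,0,0,0,0,0.06]]]}}

```text
clock: 4.85
tool_pos: [0.4872, 0.0151, 0.0055]
orientation: [0.702, -0.702, 0.084, -0.085]
contact_force: [-0.2, -0.2, -0.1]
width: 0.473
```

```bash
python3 - <<'E'
from h import *
s,h=cur(); print(s['tool_pos'],h,s['contact_force'])
p,d=grab_frame('wrist'); cv2.imwrite('pics/w2.png',p[:,:,::-1])
print([ (r['conf'],r['position']) for r in place_of('wrist','gear')])
plan([*W(-.110,-.015)-.0334*np.array([.239,.971]),.0045],-13.8,10)
E
```

```text
[0.4872433  0.01508947 0.00551938] -13.71613624172177 [-0.17243524 -0.19041737 -0.0783059 ]
[(0.89, [0.4994, 0.049, -0.0007])]
[[0.0, 0.0, 0.13, 0, np.float64(0.0), 0], [0.0, 0.0, 0.12, 0, np.float64(0.0), 0], [0.0, 0.0, 0.13, 0, np.float64(0.0), 0], [0.0, 0.0, 0.12, 0, np.float64(0.0), 0], [0.0, 0.0, 0.13, 0, np.float64(0.0), 0], [0.0, 0.01, 0.12, 0, np.float64(0.0), 0], [0.0, -0.0, 0.13, 0, np.float64(0.0), 0], [0.0, -0.0, 0.12, 0, np.float64(0.0), 0], [0.0, -0.0, 0.13, 0, np.float64(0.0), 0], [0.0, -0.0, 0.13, 0, np.float64(0.0), 0]]
end [0.5168 0.137  0.0044] -13.76
```

View pics/w2.png

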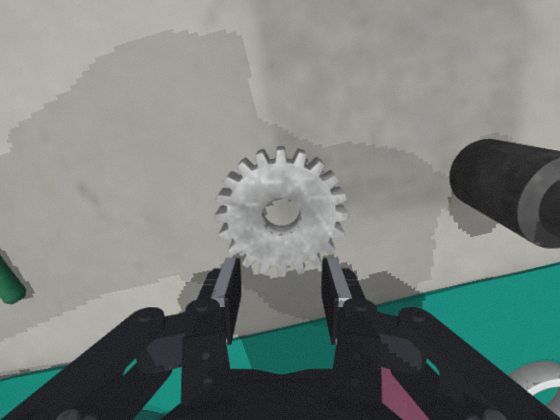

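The gear at (282,212) is cradled between the fingertips. I'll push it toward the point in front of the nest.

Call:
{"fn": "jog_arm", "kwargs": {"rows": [[[0,0,0.08,0,0,0,0.06],[0,0,0.12,0,0,0,0.06],[0,0,0.14,0,0,0,0.06],[0,0,0.15,0,0,0,0.06],[0,0,0.15,0,0,0,0.06],[0,0,0.15,0,0,0,0.06],[0,0,0.15,0,0,0,0.06],[0,0,0.14,0,0,0,0.06],[0,0,0.1,0,0,0,0.06],[0,0,0.05,0,0,0,0.06]]]}}

```text
clock: 5.95
tool_pos: [0.5161, 0.1352, 0.0052]
orientation: [0.702, -0.702, 0.084, -0.084]
contact_force: [-0.7, -1.4, 1.1]
width: 0.472
```

```bash
cat > look.py <<'E'
from h import *
import sys
def gearpos(c,tag):
    p,d=grab_frame(c); cv2.imwrite(f'pics/{tag}.png',p[:,:,::-1]); P=cloud(d,camera_info(c))
    r=place_of(c,'gear'); print(c,[(x['conf'],x['position'],N(x['position']).round(4)) for x in r])
    return P
def fit(P,near,rad=.05):
    P=P.reshape(-1,3);P=P[~np.isnan(P[:,0])]
    g=P[(np.linalg.norm(P[:,:2]-near,axis=1)<rad)&(P[:,2]>.010)&(P[:,2]<.0165)][:,:2].astype(np.float32)
    c,r=cv2.minEnclosingCircle(g); print('fit',np.round(c,4),round(r,4),len(g),'nest',N(c).round(4)); return c
E
python3 - <<'E'
from look import *
s,h=cur(); print(s['tool_pos'],h,s['contact_force'],s['clock'])
P=gearpos('wrist','w3'); 
pred=np.array(s['tool_pos'])[:2]+.0334*np.array([.239,.971]); print('pred',pred,N(pred)); fit(P,pred,.036)
E
```

```text
[0.51614195 0.13521997 0.00520442] -13.691038948649906 [-0.68177726 -1.36796378  1.09035917] 5.95
wrist [(0.8, [0.5286, 0.1646, -0.0008], array([-0.1085, -0.0203]))]
pred [0.52412455 0.16765137] [-0.11146822 -0.0157656 ]
fit [0.5229 0.164 ] 0.033 10495 nest [-0.114  -0.0187]
```

View pics/w3.png

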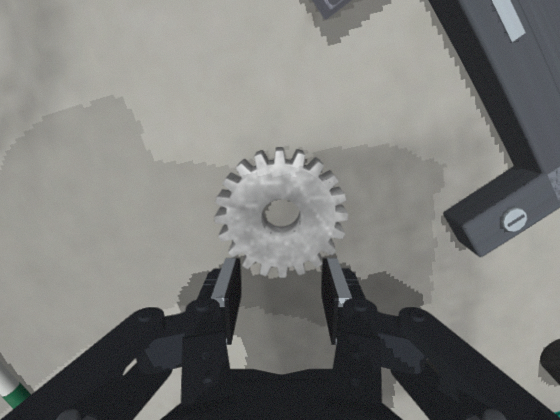

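The gear at (282,212) is still cradled, at nest (-0.111, -0.016). Next I'll back off, lift, turn to the nest's heading and come down behind the gear.

```bash
python3 - <<'E'
from h import *
s,h=cur(); p=np.array(s['tool_pos']); u=np.array([.239,.971])
H=np.degrees(YAW)-90; print(H)
b=np.array([*(p[:2]-.015*u),.045])
plan([*W(-.112-.046,-.016),.045],H,9,(b,h))
E
```

```text
-67.42546287184557
[[-0.04, -0.0, 0.02, 0, np.float64(0.066), 0], [-0.05, -0.0, 0.02, 0, np.float64(0.067), 0], [-0.04, -0.0, 0.02, 0, np.float64(0.066), 0], [-0.05, -0.0, 0.01, 0, np.float64(0.066), 0], [-0.04, -0.0, 0.0, 0, np.float64(0.067), 0], [-0.05, -0.0, 0.0, 0, np.float64(0.066), 0], [-0.05, -0.0, -0.01, 0, np.float64(0.066), 0], [-0.05, -0.0, -0.01, 0, np.float64(0.067), 0], [-0.04, -0.0, -0.01, 0, np.float64(0.066), 0]]
end [0.4814 0.1494 0.045 ] -67.44
```

Call:
{"fn": "jog_arm", "kwargs": {"rows": [[[0,0,-0.05,0,0,0,0.06],[0,0,-0.1,0,0,0,0.06],[0,-0.2,0,0,0,0,0.06],[0,-0.2,0,0,0,0,0.06],[0,0,0,0,0,0,0.06]]]}}

```text
clock: 6.55
tool_pos: [0.514, 0.1173, 0.0474]
orientation: [0.702, -0.702, 0.084, -0.087]
contact_force: [0.9, 0.7, -0.2]
width: 0.471
```

Call:
{"fn": "jog_arm", "kwargs": {"rows": [[[-0.04,0,0.02,0,0.066,0,0.06],[-0.05,0,0.02,0,0.067,0,0.06],[-0.04,0,0.02,0,0.066,0,0.06],[-0.05,0,0.01,0,0.066,0,0.06],[-0.04,0,0,0,0.067,0,0.06],[-0.05,0,0,0,0.066,0,0.06],[-0.05,0,-0.01,0,0.066,0,0.06],[-0.05,0,-0.01,0,0.067,0,0.06],[-0.04,0,-0.01,0,0.066,0,0.06],[0,0,0,0,0,0,0.06]]]}}

```text
clock: 7.55
tool_pos: [0.4803, 0.1477, 0.0445]
orientation: [-0.587, 0.589, -0.393, 0.393]
contact_force: [-0.5, 0.6, 0.1]
width: 0.465
```

```bash
python3 - <<'E'
from look import *
s,h=cur(); print(s['tool_pos'],N(s['tool_pos']),h,s['contact_force'],s['clock'])
P=gearpos('wrist','w4'); fit(P,W(-.112,-.016),.04)
E
```

```text
[0.48028232 0.14771259 0.04448807] [-0.1596055  -0.01734631] -67.53976510963923 [-0.45277803  0.62959055  0.08393615] 7.55
wrist [(0.84, [0.5262, 0.1679, 0.0011], array([-0.1095, -0.0163]))]
fit [0.5237 0.1671] 0.0302 7007 nest [-0.112  -0.0162]
```

View pics/w4.png

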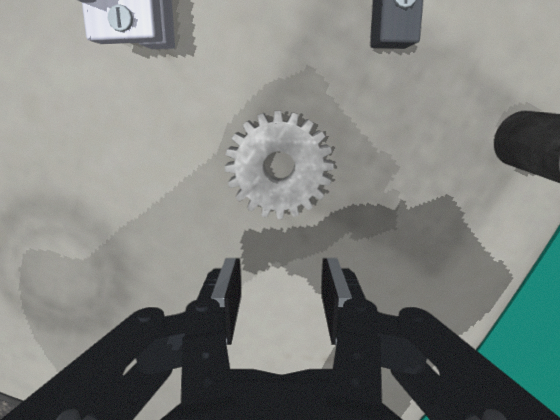

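The gear at (280,164) lines up between the jaw (120,20) and the stop (395,25). I'll lower the tool and push.

Call:
{"fn": "jog_arm", "kwargs": {"rows": [[[0,0.2,0,0,0,0,0.06],[0,0.15,0,0,0,0,0.06],[0,0.04,0,0,0,0,0.06],[0,0,0.05,0,0,0,0.06],[0,0,0.08,0,0,0,0.06],[0,0,0.12,0,0,0,0.06],[0,0,0.12,0,0,0,0.06],[0,0,0.12,0,0,0,0.06],[0,0,0.08,0,0,0,0.06],[0,0,0.05,0,0,0,0.06]]]}}

```text
clock: 8.65
tool_pos: [0.5395, 0.1722, 0.0067]
orientation: [0.588, -0.588, 0.393, -0.393]
contact_force: [-1.4, -0.3, 1.1]
width: 0.47
```

```bash
python3 - <<'E'
from look import *
s,h=cur(); print(s['tool_pos'],N(s['tool_pos']),h,s['contact_force'],s['clock'])
P=gearpos('wrist','w5'); fit(P,W(N(s['tool_pos'])[0]+.0334,-.016),.036)
E
```

```text
[0.53946968 0.17219964 0.00674027] [-0.09555281 -0.01745658] -67.48014139353464 [-1.38594062 -0.3261345   1.05767763] 8.65
wrist [(0.66, [0.5719, 0.1815, -0.0018], array([-0.062 , -0.0213]))]
fit [0.5663 0.1842] 0.0329 10258 nest [-0.0662 -0.0167]
```

View pics/w5.png

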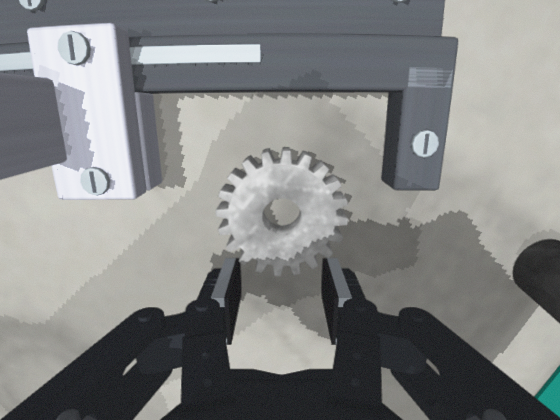

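The gear at (284,212) is entering between the jaw and the stop. About 22 mm remains.

Call:
{"fn": "jog_arm", "kwargs": {"rows": [[[0,0.01,0.04,0,0,0,0.06],[0,0,0.05,0,0,0,0.06],[0,0,0.05,0,0,0,0.06],[0,0,0.04,0,0,0,0.06],[0,0,0.02,0,0,0,0.06],[0,0,0.01,0,0,0,0.06],[0,0,0.01,0,0,0,0.06],[0,0,0,0,0,0,0.06]]]}}

```text
clock: 9.55
tool_pos: [0.5591, 0.1802, 0.0053]
orientation: [-0.588, 0.588, -0.393, 0.393]
contact_force: [-0.9, -0.0, 1.3]
width: 0.47
```

```bash
python3 - <<'E'
from look import *
s,h=cur(); print(s['tool_pos'],N(s['tool_pos']),h,s['contact_force'],s['clock'])
P=gearpos('wrist','w6'); fit(P,W(N(s['tool_pos'])[0]+.0334,-.017),.036)
E
```

```text
[0.5590765  0.18022939 0.00529266] [-0.07436574 -0.01756882] -67.53290517057816 [-0.93668185 -0.03732997  1.34791567] 9.55
wrist [(0.93, [0.5899, 0.1913, -0.0004], array([-0.0417, -0.0192]))]
fit [0.5858 0.1917] 0.0326 10488 nest [-0.0453 -0.0172]
```

View pics/w6.png

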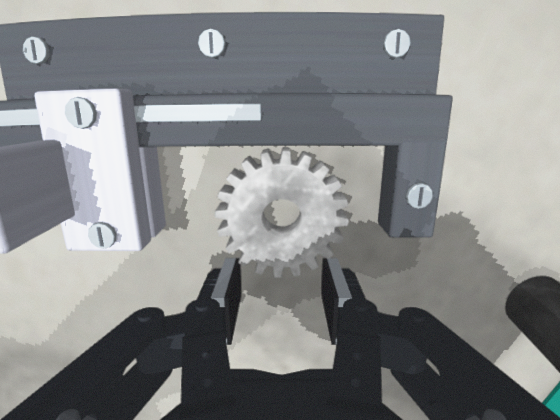

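The gear top edge at (287,148) is nearly at the fence, but no contact force shows yet. I'll go on in 1 mm steps.

Call:
{"fn": "jog_arm", "kwargs": {"rows": [[[0,0,0.01,0,0,0,0.06],[0,0,0.01,0,0,0,0.06],[0,0,0,0,0,0,0.06]]]}}

```text
clock: 9.95
tool_pos: [0.5611, 0.1811, 0.0053]
orientation: [0.588, -0.588, 0.393, -0.393]
contact_force: [-1.1, -0.3, 1.2]
width: 0.472
```

Call:
{"fn": "jog_arm", "kwargs": {"rows": [[[0,0,0.01,0,0,0,0.06],[0,0,0.01,0,0,0,0.06],[0,0,0,0,0,0,0.06]]]}}

```text
clock: 10.25
tool_pos: [0.562, 0.1814, 0.0052]
orientation: [-0.587, 0.588, -0.394, 0.393]
contact_force: [-3.5, -2.2, 2.9]
width: 0.469
```

Call:
{"fn": "jog_arm", "kwargs": {"rows": [[[0,0,0.01,0,0,0,0.06],[0,0,0.01,0,0,0,0.06],[0,0,0,0,0,0,0.06]]]}}

```text
clock: 10.55
tool_pos: [0.5622, 0.1815, 0.005]
orientation: [-0.586, 0.589, -0.395, 0.392]
contact_force: [-7.0, -1.8, 5.2]
width: 0.469
```

```bash
python3 - <<'E'
from look import *
s,h=cur(); print(s['tool_pos'],N(s['tool_pos']),h,s['contact_force'],s['clock'])
P=gearpos('wrist','w7'); fit(P,W(N(s['tool_pos'])[0]+.0334,-.017),.034)
E
```

```text
[0.56222457 0.18153957 0.00499528] [-0.07095591 -0.01756753] -67.56135971170492 [-6.98431416 -1.79895454  5.17040146] 10.55
wrist [(0.96, [0.5927, 0.1926, 0.0015], array([-0.0386, -0.0191]))]
fit [0.5894 0.1935] 0.0316 10411 nest [-0.0412 -0.017 ]
```

View pics/w7.png

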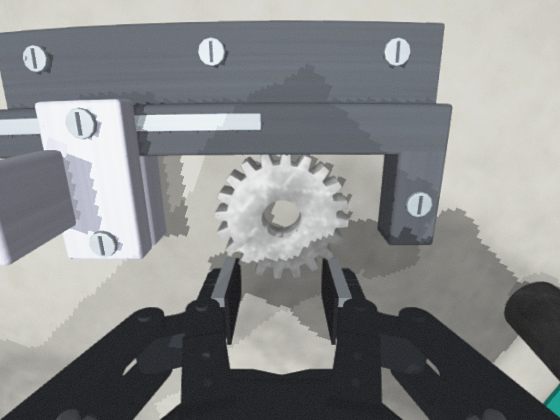

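The gear's rim at (283,155) touches the fence, and the contact force of about 7 N confirms it. I'll retract, lift, close the jaws and go outside the tab.

Call:
{"fn": "jog_arm", "kwargs": {"rows": [[[0,0,-0.05,0,0,0,0.06],[0,0,-0.15,0,0,0,0.06],[0,0,-0.2,0,0,0,0.06],[0,-0.3,0,0,0,0,0.06],[0,-0.4,0,0,0,0,1],[0,-0.3,0,0,0,0,1],[0,0,0,0,0,0,1]]]}}

```text
clock: 11.35
tool_pos: [0.5324, 0.168, 0.1098]
orientation: [0.591, -0.585, 0.39, -0.396]
contact_force: [0.1, 1.5, 1.0]
width: 0.003
```

```bash
python3 - <<'E'
from look import *
s,h=cur(); print(s['tool_pos'],N(s['tool_pos']),h,s['contact_force'],s['clock'])
P=gearpos('wrist','w8'); fit(P,W(-.04,-.017),.036)
r=place_of('wrist','clamp_tab'); print([(x['conf'],x['position'],N(x['position']).round(4)) for x in r])
P=P.reshape(-1,3);P=P[~np.isnan(P[:,0])]
L=np.c_[(P[:,:2]-NEST)@EX,(P[:,:2]-NEST)@EY,P[:,2]]
m=(abs(L[:,0]+.03)<.05)&(L[:,1]>.02)&(L[:,1]<.1)
for lo,hi in((.03,.036),(.06,.072)):
    q=L[m&(L[:,2]>lo)&(L[:,2]<hi)]; print(lo,len(q),np.percentile(q,[3,97],0).round(4) if len(q) else '')
plan([*W(-.021,.115),.12],np.degrees(YAW)-90,6)
E
```

```text
[0.53238442 0.16795112 0.10978779] [-0.10372614 -0.01865965] -67.5151219295569 [0.0800884  1.48746455 1.04495896] 11.35
wrist [(0.6, [0.5967, 0.1949, -0.0019], array([-0.034 , -0.0185]))]
fit [0.5927 0.1949] 0.0341 3948 nest [-0.0377 -0.0169]
[(0.72, [0.576, 0.2823, 0.0516], array([-0.0196,  0.0702]))]
0.03 2683 [[-0.0501  0.0406  0.03  ]
 [ 0.0072  0.0687  0.0341]]
0.06 877 [[-0.0359  0.0631  0.0607]
 [-0.0084  0.0704  0.0662]]
[[-0.22, -0.03, 0.14, 0, np.float64(-0.0), 0], [-0.22, -0.02, 0.15, 0, np.float64(-0.0), 0], [-0.22, -0.03, 0.14, 0, np.float64(-0.0), 0], [-0.22, -0.02, 0.15, 0, np.float64(-0.0), 0], [-0.22, -0.03, 0.14, 0, np.float64(-0.001), 0], [-0.22, -0.02, 0.15, 0, np.float64(0.0), 0]]
end [0.5577 0.3232 0.12  ] -67.4
```

View pics/w8.png

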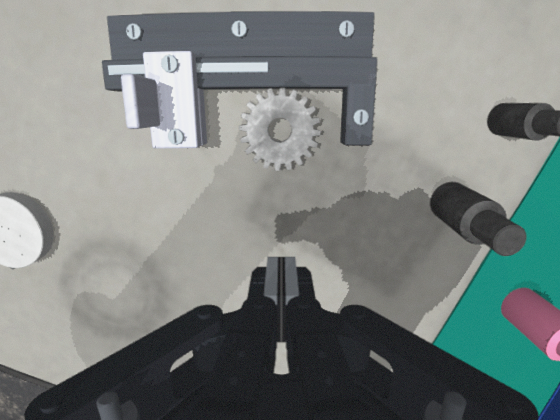

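The gear stayed against the fence at (282,128), and the tab's outer face is at nest y 0.070 (image (130,100)). I'll move outside it.

Call:
{"fn": "jog_arm", "kwargs": {"rows": [[[-0.22,-0.03,0.14,0,0,0,1],[-0.22,-0.02,0.15,0,0,0,1],[-0.22,-0.03,0.14,0,0,0,1],[-0.22,-0.02,0.15,0,0,0,1],[-0.22,-0.03,0.14,0,0,0,1],[-0.22,-0.02,0.15,0,0,0,1],[0,0,0,0,0,0,1],[0,0.25,0,0,0,0,1],[0,0.25,0,0,0,0,1],[0,0,0,0,0,0,1]]]}}

```text
clock: 12.5
tool_pos: [0.5542, 0.3209, 0.0654]
orientation: [-0.585, 0.591, -0.395, 0.392]
contact_force: [-0.8, -0.0, -1.2]
width: 0.002
```

```bash
python3 - <<'E'
from look import *
s,h=cur(); print(s['tool_pos'],N(s['tool_pos']),h,s['contact_force'],s['clock'])
p,d=grab_frame('scene'); cv2.imwrite('pics/s9.png',cv2.resize(p[130:290,150:430,::-1],None,fx=2.8,fy=2.8))
E
```

```text
[0.55418961 0.32087391 0.06540234] [-0.02488688  0.11417564] -67.59617286964043 [-0.82565086 -0.04600197 -1.23018119] 12.5
```

View pics/s9.png

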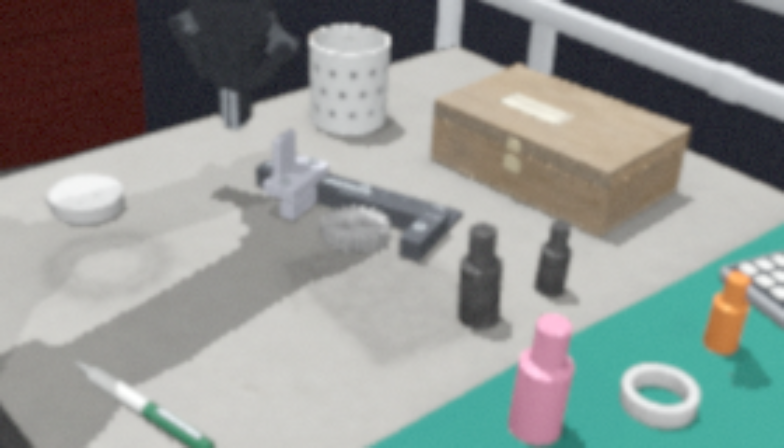

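The gripper at (235,80) stands outside the tab at (285,160). The fingers are slim for about 30 mm above the tips, so I'll lower to z≈0.045 and approach.

Call:
{"fn": "jog_arm", "kwargs": {"rows": [[[0,0.1,0.02,0,0,0,1],[0,0.1,0.02,0,0,0,1],[0,0,0,0,0,0,1],[0.1,0,0,0,0,0,1],[0.1,0,0,0,0,0,1],[0.05,0,0,0,0,0,1],[0.05,0,0,0,0,0,1],[0.03,0,0,0,0,0,1],[0,0,0,0,0,0,1]]]}}

```text
clock: 13.45
tool_pos: [0.5741, 0.2935, 0.0506]
orientation: [0.588, -0.588, 0.393, -0.393]
contact_force: [0.6, 0.1, -0.2]
width: -0.002
```

```bash
python3 - <<'E'
from look import *
s,h=cur(); print(s['tool_pos'],N(s['tool_pos']),h,s['contact_force'],s['contact_force'][:2]@EY,s['clock'])
p,d=grab_frame('wrist'); cv2.imwrite('pics/w10.png',p[:,:,::-1])
E
```

```text
[0.57410636 0.293531   0.05058085] [-0.01699267  0.08128198] -67.53683058778789 [ 0.63668057  0.09158853 -0.23696453] -0.15984101699507153 13.45
```

View pics/w10.png

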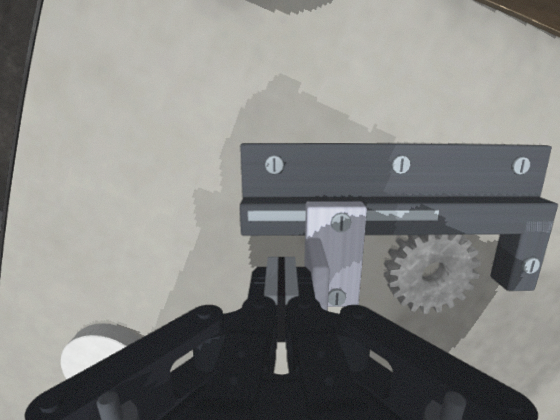

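Everything is clear: the tab is at (315,250) just right of the fingers at (280,275), and the gear is at (433,270). Now I'll push the clamp.

Call:
{"fn": "jog_arm", "kwargs": {"rows": [[[0.03,0.05,-0.03,0,0,0,1],[0.06,0,0,0,0,0,1],[0.08,0,0,0,0,0,1],[0.06,0,0,0,0,0,1],[0.03,0,0,0,0,0,1],[0,0,0,0,0,0,1]]]}}

```text
clock: 14.1
tool_pos: [0.5811, 0.267, 0.0452]
orientation: [-0.587, 0.588, -0.393, 0.393]
contact_force: [-0.4, -0.5, -1.0]
width: 0.007
```

```bash
cat > st.py <<'E'
from look import *
s,h=cur(); print(s['tool_pos'],N(s['tool_pos']),h,s['contact_force'],s['contact_force'][:2]@EY,s['clock'])
p,d=grab_frame('wrist'); cv2.imwrite(f'pics/{sys.argv[1]}.png',p[:,:,::-1])
E
python3 st.py w11
```

```text
[0.58110066 0.26704856 0.04515161] [-0.02070047  0.0541436 ] -67.60272272659654 [-0.41924489 -0.47933199 -1.04827934] -0.2816641853647571 14.1
```

View pics/w11.png

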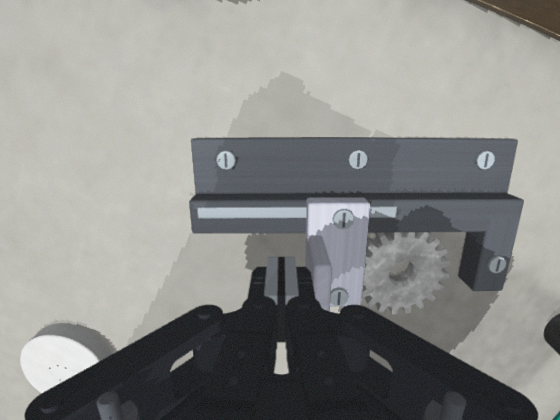

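The slide at (340,255) is moving and the jaw is near the gear at (402,270). I'll continue more slowly.

Call:
{"fn": "jog_arm", "kwargs": {"rows": [[[0.03,0,0,0,0,0,1],[0.03,0,0,0,0,0,1],[0.03,0,0,0,0,0,1],[0.02,0,0,0,0,0,1],[0,0,0,0,0,0,1]]]}}

```text
clock: 14.65
tool_pos: [0.5854, 0.2575, 0.0453]
orientation: [-0.588, 0.588, -0.393, 0.393]
contact_force: [-2.7, 1.9, 1.2]
width: 0.005
```

```bash
python3 st.py w12
```

```text
[0.58537966 0.25753808 0.04533052] [-0.02040026  0.04371916] -67.5667105485859 [-2.68382213  1.92384653  1.21649996] 2.8067222207085867 14.65
```

View pics/w12.png

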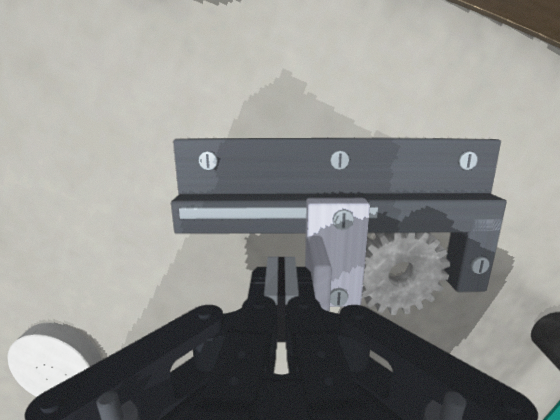

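The jaw is now carrying the gear at (403,270), with a small gap left to the stop at (462,262).

Call:
{"fn": "jog_arm", "kwargs": {"rows": [[[0.02,0,0,0,0,0,1],[0.02,0,0,0,0,0,1],[0.02,0,0,0,0,0,1],[0,0,0,0,0,0,1]]]}}

```text
clock: 15.1
tool_pos: [0.5868, 0.2541, 0.0453]
orientation: [0.588, -0.588, 0.394, -0.392]
contact_force: [-2.9, 4.8, 2.7]
width: -0.004
```

Call:
{"fn": "jog_arm", "kwargs": {"rows": [[[0.01,0,0,0,0,0,1],[0.01,0,0,0,0,0,1],[0,0,0,0,0,0,1]]]}}

```text
clock: 15.4
tool_pos: [0.5868, 0.254, 0.0454]
orientation: [0.589, -0.587, 0.394, -0.39]
contact_force: [-4.2, 6.9, 2.7]
width: -0.003
```

```bash
python3 st.py w13
```

```text
[0.58680848 0.25400526 0.0453601 ] [-0.02043711  0.03990852] -67.41339906066177 [-4.17470162  6.88601341  2.70735455] 7.961018671027164 15.4
```

View pics/w13.png

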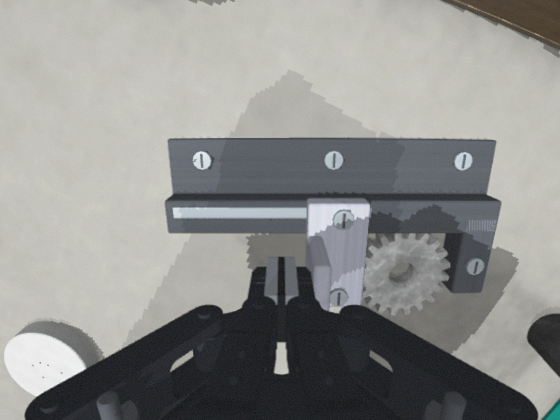

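The tool has stopped while the force rises (8 N along the nest's +y), so the gear is against the stop. I'll press a little more, then back off and lift away to check.

Call:
{"fn": "jog_arm", "kwargs": {"rows": [[[0.01,0,0,0,0,0,1],[0.01,0,0,0,0,0,1],[0.01,0,0,0,0,0,1],[0,0,0,0,0,0,1]]]}}

```text
clock: 15.85
tool_pos: [0.5868, 0.2539, 0.0454]
orientation: [0.59, -0.587, 0.395, -0.389]
contact_force: [-7.5, 9.3, 5.3]
width: 0.004
```

Call:
{"fn": "jog_arm", "kwargs": {"rows": [[[-0.05,0,0,0,0,0,1],[-0.1,0,0,0,0,0,1],[-0.2,0,0,0,0,0,1],[-0.2,0,0,0,0,0,1],[-0.1,-0.2,0,0,0,0,1],[0,-0.4,0,0,0,0,1],[0,-0.4,0,0,0,0,1],[0,-0.1,0,0,0,0,1],[0,0,0,0,0,0,1]]]}}

```text
clock: 16.75
tool_pos: [0.567, 0.3071, 0.1578]
orientation: [0.589, -0.586, 0.392, -0.395]
contact_force: [-0.8, -0.6, -0.3]
width: -0.003
```

```bash
cat > fin.py <<'E'
from look import *
s,h=cur(); print(s['tool_pos'],s['contact_force'],s['clock'])
for c in sys.argv[2:]:
    P=gearpos(c,sys.argv[1]+c); fit(P,W(-.04,-.035),.031)
    P=P.reshape(-1,3);P=P[~np.isnan(P[:,0])]
    L=np.c_[(P[:,:2]-NEST)@EX,(P[:,:2]-NEST)@EY,P[:,2]]
    m=(abs(L[:,0]+.03)<.03)&(L[:,1]>-.02)&(L[:,1]<.1)
    for lo,hi in((.03,.036),(.06,.072)):
        q=L[m&(L[:,2]>lo)&(L[:,2]<hi)]; print(c,lo,len(q),np.percentile(q,[3,97],0).round(4).tolist() if len(q) else '')
    q=L[(abs(L[:,0]+.04)<.04)&(L[:,1]>-.072)&(L[:,1]<-.0)&(L[:,2]>.010)&(L[:,2]<.0155)]; print('gear extents',np.percentile(q,[1,50,99],0).round(4).tolist())
E
python3 fin.py f1 wrist top scene
```

```text
[0.56702279 0.30708055 0.15778637] [-0.75069068 -0.57862391 -0.3484902 ] 16.75
wrist [(0.77, [0.6011, 0.1778, -0.0016], array([-0.0365, -0.0359]))]
fit [0.5976 0.177 ] 0.031 2039 nest [-0.0401 -0.0353]
wrist 0.03 999 [[-0.0505, -0.0033, 0.0301], [-0.0007, 0.0274, 0.0344]]
wrist 0.06 425 [[-0.0355, 0.0199, 0.0608], [-0.0075, 0.0275, 0.0665]]
gear extents [[-0.0689, -0.0639, 0.0102], [-0.0392, -0.0367, 0.0116], [-0.0144, -0.0123, 0.0147]]
top [(0.66, [0.5962, 0.1782, -0.0007], array([-0.0409, -0.0337])), (0.46, [0.6176, 0.2257, 0.001], array([-0.0029,  0.002 ]))]
fit [0.5977 0.1776] 0.0307 419 nest [-0.0397 -0.0348]
top 0.03 263 [[-0.0492, -0.0046, 0.0304], [-0.0018, 0.0243, 0.0352]]
top 0.06 56 [[-0.0341, 0.0188, 0.0642], [-0.0066, 0.0263, 0.0694]]
gear extents [[-0.0677, -0.0635, 0.0105], [-0.0387, -0.0352, 0.0136], [-0.0101, -0.0076, 0.0153]]
scene [(0.81, [0.6014, 0.1745, 0.0021], array([-0.0375, -0.0391]))]
fit [0.5976 0.1771] 0.0307 254 nest [-0.04   -0.0352]
scene 0.03 139 [[-0.051, -0.0069, 0.0304], [-0.0021, 0.0221, 0.0355]]
scene 0.06 39 [[-0.035, 0.0163, 0.0605], [-0.0088, 0.0236, 0.0698]]
gear extents [[-0.0694, -0.0653, 0.0104], [-0.0392, -0.0356, 0.014], [-0.0082, -0.0052, 0.0154]]
```

View pics/f1wrist.png

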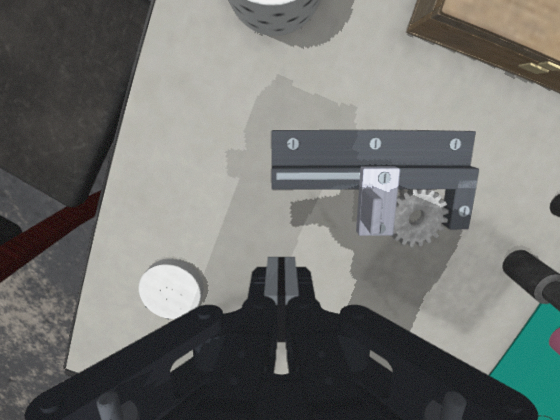

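View pics/f1scene.png

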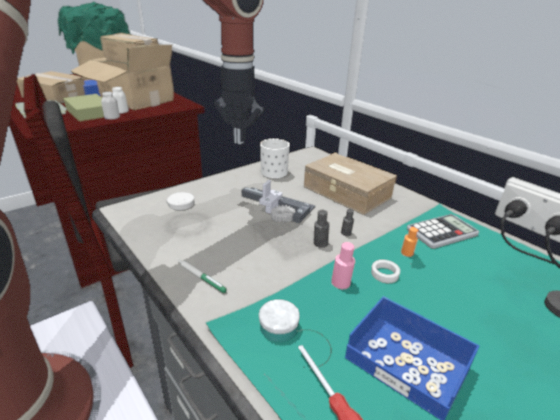

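The wrist view shows the gear at (417,217) held between the jaw, the fence and the stop. The scene view shows the block and pins unmoved and the arm clear, so I'll hand in.

```bash
python3 - <<'E'
from h import *
print(job_done()); print(read_state()['clock'])
E
```

```text
the job is handed in; nothing more can be done
None
the job is handed in; nothing more can be done
```

I pushed the gear along the bench into the nest until it lay against the back fence. I then pushed the clamp slide by its tab until the jaw pressed the gear against the fixed stop, ending at about 12 N. The arm was raised clear before I handed the job in at about 17 s.

**Gear:** circle fits in all three cameras put its centre within 0.5 mm of the ideal nest position of (-40, -35) mm.

**Clamp:** the jaw's inner face is at about nest y = -3 to -7 mm depending on the camera, so the travel is about 55 mm, as expected for closed on the gear.

**Disagreement:** the place network's gear positions were up to about 5 mm off the circle fits. I relied on the circle fits.

**Left alone:** the round block and all the pins look unmoved in the last scene picture, though I did not measure them again. No check failed.

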